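# Case a texture slab and fasten the hasp

### The arm

A 6-joint arm with a two-finger parallel gripper is mounted at the origin on a cart in front of the work surface, level with it; the furniture and walls round the work are solid. World frame = base frame: x ahead of the robot, y to its left, z up, the work surface at z = 0. Lengths are in m, angles in rad, forces in N, time in s.
With the tool pointing down it reaches from about 0.3 to 0.75 m from the base axis. Payload 8.5 kg.
Tool frame: the origin (TCP) lies midway between the tips of the shut fingers; the grasp point (between the pads) lies 19 mm behind it; z points along the fingers, y is the line along which they close (so a half turn about z gives the same grasp; the last joint's range is limited). The gripper opens to 85 mm and grips with 20 to 120 N. Pads are 22 mm wide; open, the fingers measure 114 mm over their backs; the gripper's body (76 mm by 85 mm) begins 54 mm behind the grasp point. The pads swing forward as they close: fully open they stand 13 mm farther back than shut.
Start: joints at [-1.38, 0.381, 1.297, -0, 1.464, -0.215], TCP at [0.217, -0.505, 0.231] pointing down, gripper open.
Joint ranges: [-3.11, 3.11], [-0.89, 2.33], [0.22, 2.48], [-1.42, 4.56], [0.17, 2.85], [-2.88, 2.88]. Speed limits (rad/s): [2.39, 2.39, 3.14, 3.14, 3.14, 3.14].

### API

Orientations are given as [roll, pitch, yaw] about the fixed x, y, z axes, in that order (R = Rz(yaw) Ry(pitch) Rx(roll)).
In Python, from rig import manip gives the robot as it stands.
- The arm moves only by the tool send_rows, never from a script. Its argument "increments" is one flat list of numbers, 7 for each row, row after row: the turn, a rotation vector about the tool's x, y, z in units of 60 degrees (1.0 is 60 degrees), then the shift along the tool's x, y, z in units of 0.3 m (1.0 is 0.3 m), then the closure, from 0 (fully open) to 1 (shut). In form: [rx, ry, rz, dx, dy, dz, grip, rx, ry, rz, dx, dy, dz, grip, ...]. A call has 1 to 8 rows; each row is the pose to reach, as a shift and turn from the pose commanded when the call began, along the tool's axes at that moment; what a row does not reach only later rows make up. A row lasts 1/8 s, in which the tool goes at most 62.5 mm and 10.7 degrees, less where a joint would pass 70% of its speed; a pose out of reach is approached as far as the arm can. A call with a number of a shift or a turn outside -1 to 1 is refused whole. A call with a gripper value outside its range is refused whole. The fingers move at their own pace and stop on an object; "force" is the grip in N (left out, the last holds). Time passes only in rows, so rows that repeat a pose let the fingers close. It gives the time, the measured TCP pose, the force, the opening and the grip force at its end, in the units of the state.
- manip.read_state(): the state, without advancing time (a new reading comes with each control period).
- manip.snapshot(name): name is "side" or "top" or "wrist"; returns (picture, depth): 420x560x3 uint8, red, green, blue; 420x560 float32, m along the optical axis (not along the pixel's ray), 0 where there is no reading.
- manip.get_calibration(name): a dict with "mtx" (3x3 intrinsics, pixels), "R" (3x3) and "t" (3): a world point X has camera coordinates R X + t. Camera axes: x right, y down, z forward; pixel columns grow to the right and rows downward; lengths in m; the calibration is good to about 2 mm. The wrist camera is an equidistant fisheye: a pixel r from the principal point sees the ray r / f radians off the axis. A picture is of the moment at which its call begins: read the wrist's pose just before it. get_calibration takes no time and is no camera call; for the wrist camera it gives the pose at the moment of the call.
- manip.hand_in(): hands the job in; it is judged then, once.
The state is a dict: "time_s": time; "joint_positions": joint angles; "joint_velocities": joint speeds; "tau": joint torques, N m; "eef_pos": TCP position; "orientation": TCP orientation; "ft_force": force on the tool from outside, world axes, zero at the start; "wrist_torque": the same for the moment, N m; "finger_gap": opening from 0.0 (shut) to 1.0 (fully open); "grasp_force": force on a finger pad.
Only numpy, scipy, OpenCV 4.12 (cv2) and the standard library are available. Lean on these libraries where they do the work, as an engineer would, in place of code of your own. Each camera call takes 0.05 s, during which the arm holds its last target. There are 200 camera calls.

### The job

Put the clay texture slab away: lay it flat on the loading board of the wooden case, slide it lengthwise into the slot until it meets the stop, then swing the hinged brass hasp across the mouth and fully over its staple so that the slab cannot slide out. Leave the bowl, the cup and the glaze tile standing round the case where they are.

Things in the scene. Friction and masses are not known exactly. Their poses are not given: they have to be found in the camera images.
- slab: Flat rectangular fired-clay slab with a pressed line pattern on its upper face, 120 x 50 x 10 mm, about 0.13 kg, lying on the desk beside the case, on its right. Origin at the centre of its underside; x along its 120 mm length, y along its 50 mm width, z up. Both ends are alike: either may go in first.
- case: Low plywood case fixed to the desk, its mouth facing the robot. Origin on the desk under the middle of the slot's mouth; x points into the slot, y to the left, z up. Its base board, 10 mm thick and 82 mm wide, runs from x = -110 mm (before the mouth: the loading board) to +132 mm. Cheeks and a roof, 82 mm wide, top 32.5 mm above the desk, cover x = 0 to 132 mm.
- case_mouth (a point): Middle of the slot's mouth, at floor level (10 mm above the desk, level with the loading board); axes as the case. The slot is 52.5 mm wide and 12.5 mm high; its cheeks flare to 59 mm over the first 8 mm. The stop is 118 mm deep, so a slab fully home stands 2 mm proud of the mouth.
- case_home (a point): Where the slab's origin lies when the slab is fully home: on the slot's floor, 58 mm inside the mouth; axes as the case.
- hasp (a joint): Angle of the brass hasp about its upright hinge on the case's left cheek (+y side): 0 = closed, across the mouth with its window over the staple; grows as it swings open, towards the loading board and out to the left, up to 2.9. It starts at 2.3 to 2.8 and stays where it is left. A slab protruding more than about 7 mm keeps it from closing.
- hasp_hinge (a point): On the hasp's hinge axis, at half the leaf's height (24.5 mm above the desk); case x = -8.5 mm, y = +35.5 mm. Its axes turn with the hasp: -y runs along the leaf, -x is the side that faces outward when closed.
- hasp_mid (a point): Point in the middle of the hasp's leaf, 45 mm from the hinge. The leaf is 3 mm thick, 22 mm high (13.5 to 35.5 mm above the desk) and reaches to 85 mm from the hinge; its window, 12 mm long, is centred 69 mm from the hinge. Axes as hasp_hinge.
- staple (a point): Outer end of the staple, a brass loop fixed on the right cheek at case y = -34 mm, 4 mm wide, 17 to 29 mm above the desk, standing out 19 mm before the mouth; it comes through the window of the closing hasp. Axes as the case.
- dark_bowl: Bystander: dark bowl, 105 mm wide, 42 mm high. Origin under its centre.
- bisque_cup: Bystander: pale unglazed cup, 80 mm wide, 77 mm high. Origin under its centre.
- test_tile: Bystander: upright L-shaped glaze test tile standing alone behind the case, near the crates, 40 x 41 x 76 mm. Origin under its centre.

How it is judged:
By the outcome, as a careful person would: the job done as asked, in the order asked, and still so for the second after the job is handed in, with the robot touching nothing.
It also fails if it takes over 54 s, if anything falls off the work surface, if the arm or the gripper's body presses on something with over 40 N, if the wrist force passes 120 N, or if a joint passes its speed limit or range.

## Working session

There is one attempt and no reset: what is moved stays moved. The work goes in short steps, Python scripts to look and compute and a tool call to move; the robot and the scene stay as the last step left them, time stands still between calls to the robot, and variables do not carry over. Pictures are saved under pics/ and viewed, at most 10 in all, crops included, and the job is handed in when it is done.

Besides the shell and the picture viewer there is one more tool, called after "Emit:" by a JSON object that holds its "op" and its "data". send_rows: Moves the arm, as the interface text tells. Shifts and turns lie within -1 to 1; 1 stands for 0.3 m of shift or 60 degrees of turn. Its arguments: {"type":"object","properties":{"increments":{"type":"array"},"force":{"type":"number"}},"required":["increments"]}

```bash
mkdir -p pics
python3 - <<'E'
from rig import manip
import cv2,numpy as np
for n in("top","side"):
    p,d=manip.snapshot(n); cv2.imwrite(f"pics/{n}0.png",p[:,:,::-1]); np.savez(f"{n}0.npz",p=p,d=d)
    c=manip.get_calibration(n); print(n,c)
print(manip.read_state())
E
```

```text
top {'mtx': array([[417.28478352,   0.        , 281.26024444],
       [  0.        , 417.28478352, 210.45303981],
       [  0.        ,   0.        ,   1.        ]]), 'R': array([[ 0.01067016, -0.99982556,  0.01532934],
       [-0.98941069, -0.01277571, -0.14457963],
       [ 0.14475026, -0.01362432, -0.98937442]]), 't': array([-0.3807127 ,  0.56527868,  0.85382001])}
side {'mtx': array([[497.57269145,   0.        , 277.73403444],
       [  0.        , 497.57269145, 206.11324094],
       [  0.        ,   0.        ,   1.        ]]), 'R': array([[ 0.95480521, -0.2968982 ,  0.01408821],
       [-0.13388645, -0.47191992, -0.87141609],
       [ 0.26537038,  0.8301464 , -0.49034224]]), 't': array([-0.66241909, -0.05965896,  1.32852683])}
{'time_s': 0.1, 'joint_positions': array([-1.38027153e+00,  3.81150343e-01,  1.29814967e+00,  1.47435544e-05,
        1.46362781e+00, -2.15314659e-01]), 'joint_velocities': array([ 0.00144714, -0.00272914, -0.00207308,  0.00065597,  0.0008491 ,
       -0.00055167]), 'tau': array([ 3.50913768e-03, -4.49223554e+01, -2.31654614e+01, -2.24422661e-04,
        3.71601811e-03, -6.14248705e-06]), 'eef_pos': array([ 0.21707799, -0.50506446,  0.23077377]), 'orientation': array([-3.14029145e+00, -2.99583237e-04,  4.05837673e-01]), 'ft_force': array([-0.60093686, -0.34209249, -0.51237724]), 'wrist_torque': array([-0.00750771, -0.01803341, -0.04738943]), 'grasp_force': 0.0, 'finger_gap': 1.0013629460803188}
```

View pics/top0.png

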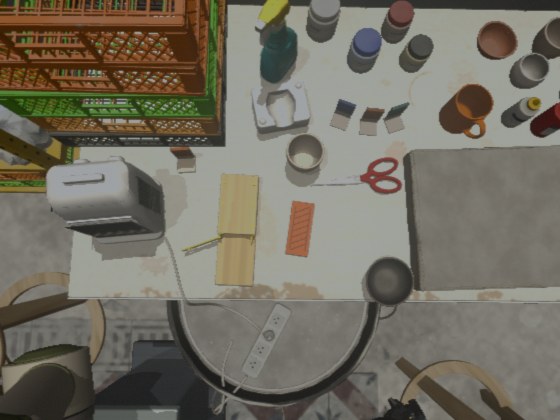

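View pics/side0.png

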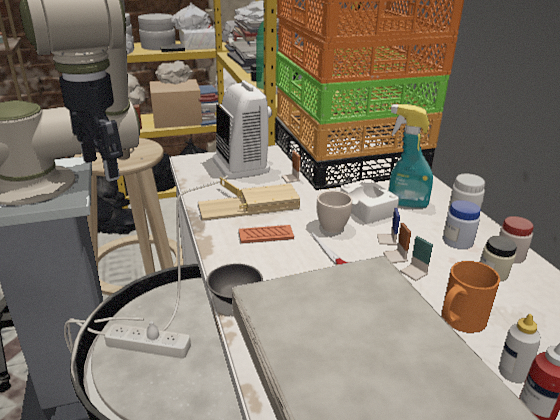

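The top view shows the case at columns 217-258 and rows 175-286, with its mouth near row 235. The hasp runs out to (183,250), and the slab is centred near (300,228). The bowl is at (388,281), the cup at (305,152) and the tile at (184,158). The side view shows the slab near (266,234) and the case near (250,200).

I'll take enlarged crops next.

Run:
```python
import cv2,numpy as np
a=cv2.imread("pics/top0.png")[165:295,175:325]; cv2.imwrite("pics/tc.png",cv2.resize(a,None,fx=4.6,fy=4.6,interpolation=cv2.INTER_CUBIC)) 
a=cv2.imread("pics/side0.png")[165:255,190:310]; cv2.imwrite("pics/sc.png",cv2.resize(a,None,fx=6,fy=6,interpolation=cv2.INTER_CUBIC))
```

```text
(no output)
```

View pics/tc.png

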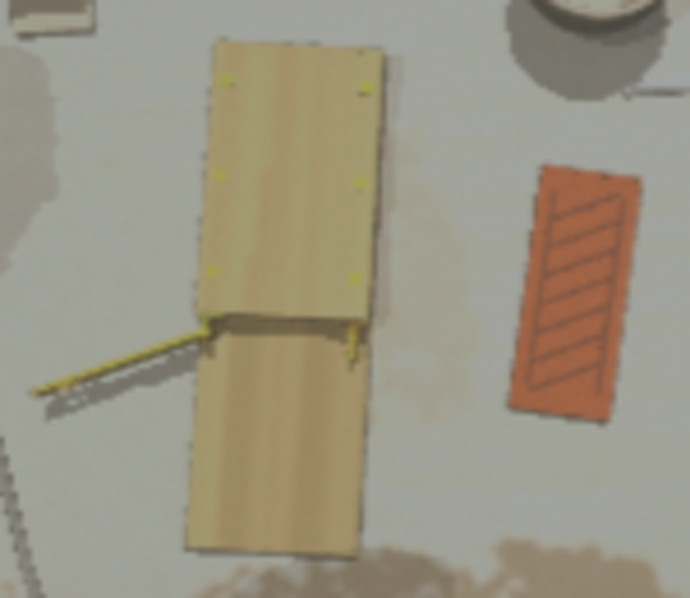

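View pics/sc.png

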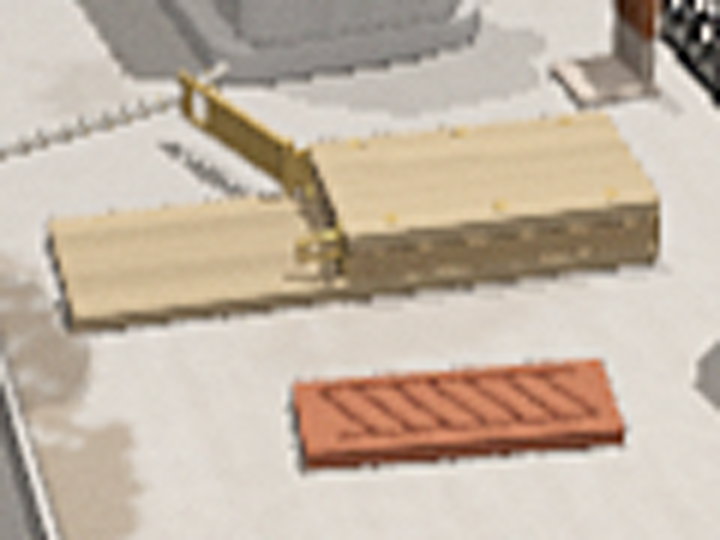

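The top crop shows the slab's corners at (541,166), (641,179), (608,422) and (508,408), and the roof's at (216,41), (384,48), (367,319) and (198,316). It also shows the board front at (185,549) and (358,556), the hasp from (207,330) to (33,392), and the staple end at (352,362). The side crop has the slab's top at (296,384), (602,360), (623,430) and (303,456), and the roof at (311,148), (612,115), (658,202) and (343,238).

```bash
cat > h.py <<'E'
from rig import manip
import numpy as np,cv2
def cal(n):
    c=manip.get_calibration(n); return c["mtx"],c["R"],c["t"]
def onz(n,uv,z):
    K,R,t=cal(n); uv=np.atleast_2d(uv)
    d=np.c_[uv,np.ones(len(uv))]@np.linalg.inv(K).T@R; o=-R.T@t
    return o+d*((z-o[2])/d[:,2])[:,None]
def tri(a,b):
    P=[K@np.c_[R,t] for K,R,t in(cal("top"),cal("side"))]
    X=cv2.triangulatePoints(P[0],P[1],np.float64(a).T,np.float64(b).T); return (X[:3]/X[3]).T
def fr(u,s,o): return (np.float64(u)+.5)/s-.5+np.float64(o)
E
python3 - <<'E'
from h import *
np.set_printoptions(precision=4,suppress=True)
T=lambda u:fr(u,4.6,(175,165)); S=lambda u:fr(u,6,(190,165))
# order: near-left(world), far-left, far-right, near-right
sl=T([(508,408),(541,166),(641,179),(608,422)]); ss=S([(296,384),(602,360),(623,430),(303,456)])
ss=ss[[0,1,2,3]]
rt=T([(198,316),(216,41),(384,48),(367,319)]); rs=S([(311,148),(612,115),(658,202),(343,238)])
for nm,a,b,z in(("slab",sl,ss,.01),("roof",rt,rs,.0325)):
    X=tri(a,b); print(nm,"tri\n",X,X.mean(0))
    for c,p in(("top",a),("side",b)):
        Q=onz(c,p,z); e=Q[[1,2]].mean(0)-Q[[0,3]].mean(0); w=Q[[0,1]].mean(0)-Q[[3,2]].mean(0)
        print(c,"mean",Q.mean(0),"L",np.linalg.norm(e),"W",np.linalg.norm(w),"yaw",np.arctan2(e[1],e[0]),np.arctan2(-w[0],w[1]))
print("board front",onz("top",T([(185,549),(358,556)]),.01))
print("hasp",onz("top",T([(207,330),(33,392)]),.0355))
print("staple",onz("top",T([(352,362)]),.029))
d=np.load("top0.npz")
K,R,t=cal("top")
def cloud(b):
    r,c=np.mgrid[b[1]:b[3],b[0]:b[2]]; z=d["d"][r,c]
    P=np.stack([(c-K[0,2])/K[0,0]*z,(r-K[1,2])/K[1,1]*z,z],-1); return (P-t)@R
for nm,b in(("slab",(294,210,304,246)),("roof",(225,182,250,225)),("board",(222,250,248,280)),("desk",(265,210,280,240)),("bowl",(360,255,415,305)),("cup",(283,130,328,175)),("tile",(170,143,198,174))):
    Q=cloud(b).reshape(-1,3); print(nm,"z med",np.median(Q[:,2]),end=" ")
    if nm in("bowl","cup","tile"): q=Q[Q[:,2]>.025]; print(q.min(0),q.max(0))
    else: print()
E
```

```text
slab tri
 [[ 0.4807 -0.3841  0.0069]
 [ 0.5985 -0.3992  0.0065]
 [ 0.5915 -0.4479  0.0061]
 [ 0.4731 -0.432   0.006 ]] [ 0.536  -0.4158  0.0064]
top mean [ 0.5353 -0.4155  0.01  ] L 0.11882833636865245 W 0.048725884870537896 yaw -0.1302970184046372 -0.12246648189495458
side mean [ 0.5345 -0.4213  0.01  ] L 0.11819475468293769 W 0.04970457899220434 yaw -0.1315748783582445 -0.1743620406958071
roof tri
 [[ 0.5221 -0.2373  0.0285]
 [ 0.6546 -0.2415  0.0279]
 [ 0.6494 -0.3218  0.0283]
 [ 0.5184 -0.3162  0.0284]] [ 0.5861 -0.2792  0.0283]
top mean [ 0.5852 -0.2796  0.0325] L 0.1312899242147392 W 0.07984318818497209 yaw -0.03743910526171424 -0.01716395093193357
side mean [ 0.584  -0.2868  0.0325] L 0.13068998155187708 W 0.07913455653077343 yaw -0.041245790067888484 -0.08295206267274459
board front [[ 0.4114 -0.2319  0.01  ]
 [ 0.409  -0.3136  0.01  ]]
hasp [[ 0.5131 -0.2423  0.0355]
 [ 0.4833 -0.1627  0.0355]]
staple [[ 0.4994 -0.3099  0.029 ]]
slab z med 0.008777342866852847 
roof z med 0.031231680337357764 
board z med 0.008723398038892065 
desk z med -0.0011991381226333577 
bowl z med 0.0118161947249272 [ 0.3743 -0.6618  0.025 ] [ 0.4781 -0.3618  0.9323]
cup z med 0.005971414884909366 [ 0.4398 -0.4613  0.0251] [ 0.7342 -0.3618  0.9323]
tile z med 0.00515521872927109 [ 0.4398 -0.3618  0.0251] [ 0.6996 -0.1352  0.9323]
```

The heights agree with the text apart from a small calibration bias. The case origin is about (0.520,-0.277) with yaw -0.036, the slab centre about (0.535,-0.416) with yaw -0.131, and the hasp about 2.75. I'll hover above the slab's near end now.

Emit:
{"op": "send_rows", "data": {"increments": [0,0,0.17,0.16,0.012,0,0,0,0,0.34,0.35,0.03,0.06,0,0,0,0.513,0.55,0.05,0.13,0,0,0,0.513,0.75,0.06,0.2,0,0,0,0.513,0.9,0.07,0.3,0,0,0,0.513,0.977,0.077,0.37,0,0,0,0.513,0.977,0.077,0.37,0,0,0,0.513,0.977,0.077,0.37,0], "force": 40}}

```text
time_s: 1.1
eef_pos: [0.495, -0.4115, 0.121]
orientation: [3.141, -0.0, -0.132]
ft_force: [0.8, -0.6, -0.3]
finger_gap: 0.999
grasp_force: 0.0
```

```bash
cat >> h.py <<'E'
from scipy.spatial.transform import Rotation as Ro
def to(p,yaw):
    s=manip.read_state(); A=Ro.from_euler("xyz",s["orientation"]); B=Ro.from_euler("xyz",[np.pi,0,yaw])
    print("at",s["eef_pos"].round(4),s["orientation"].round(4),"t",s["time_s"],"F",s["ft_force"].round(1),"gap",round(s["finger_gap"],3),
     "\n turn",((A.inv()*B).as_rotvec()/np.radians(60)).round(4),"shift",(A.inv().apply(np.array(p)-s["eef_pos"])/.3).round(4))
CY=-.036; CO=np.array([.5202,-.277])
def C(x,y,z): c,s=np.cos(CY),np.sin(CY); return np.array([CO[0]+c*x-s*y,CO[1]+s*x+c*y,z])
def wonz(c,uv,z):
    K,R,t=c["mtx"],c["R"],c["t"]; v=(np.atleast_2d(uv)-K[:2,2])/K[0,0]; r=np.linalg.norm(v,axis=1)
    d=np.c_[v*np.sinc(r/np.pi)[:,None],np.cos(r)]@R; o=-R.T@t
    return o+d*((z-o[2])/d[:,2])[:,None]
E
python3 - <<'E'
from h import *
import pickle
c=manip.get_calibration("wrist"); p,d=manip.snapshot("wrist"); pickle.dump((c,p,d),open("w1.pkl","wb"))
cv2.imwrite("pics/w1.png",cv2.resize(p[:,:,::-1],None,fx=1.42,fy=1.42,interpolation=cv2.INTER_CUBIC)); print(c)
to([.4956,-.4106,.02],-.131)
E
```

```text
{'mtx': array([[325.1922621 ,   0.        , 285.3088556 ],
       [  0.        , 325.1922621 , 214.14064799],
       [  0.        ,   0.        ,   1.        ]]), 'R': array([[-1.31514095e-01, -9.91314005e-01,  7.65968349e-04],
       [-9.56408514e-01,  1.27086468e-01,  2.62929238e-01],
       [-2.60742781e-01,  3.38463221e-02, -9.64814816e-01]]), 't': array([-0.34285113,  0.52164439,  0.41508864])}
at [ 0.4949 -0.4117  0.1214] [ 3.1405e+00 -9.0000e-04 -1.3250e-01] t 1.15 F [-0.7  0.6  0.4] gap 1.001 
 turn [ 0.0011 -0.0009 -0.0015] shift [ 0.0016 -0.0044  0.338 ]
```

View pics/w1.png

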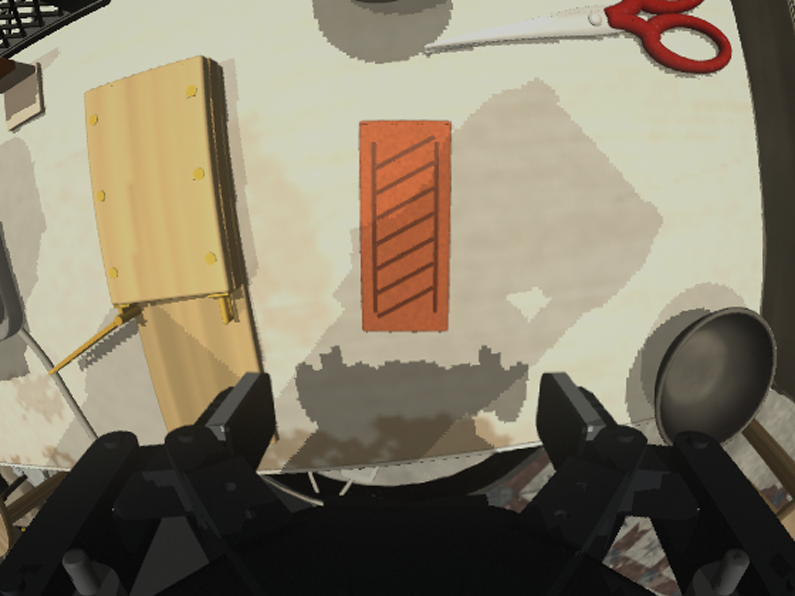

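The wrist view has the slab's corners at (360,121), (451,121), (448,332) and (362,331), centred between the fingers. The roof's corners are at (84,93), (205,55), (232,295) and (112,305). The staple tip is near (230,320) and the hasp tip at (51,373).

Run:
```python
from h import *
import pickle
np.set_printoptions(precision=4,suppress=True)
c,p,d=pickle.load(open("w1.pkl","rb"))
for nm,q,z in(("slab",[(362,331),(360,121),(451,121),(448,332)],.01),("roof",[(112,305),(84,93),(205,55),(232,295)],.0325)):
    Q=wonz(c,fr(q,1.42,(0,0)),z); e=Q[[1,2]].mean(0)-Q[[0,3]].mean(0); w=Q[[0,1]].mean(0)-Q[[3,2]].mean(0)
    print(nm,Q[:,:2].tolist(),Q.mean(0),np.linalg.norm(e),np.linalg.norm(w),np.arctan2(e[1],e[0]),np.arctan2(-w[0],w[1]))
print(wonz(c,fr([(51,373)],1.42,0),.0355),wonz(c,fr([(230,320)],1.42,0),.029), C(-.019,-.034,0),C(-.0085,.0355,0))
# wrist height check by depth
K,R,t=c["mtx"],c["R"],c["t"]
for nm,uv in(("slab",(405,230)),("roof",(155,200)),("desk",(290,200))):
    u=np.array(uv)/1.42; v=(u-K[:2,2])/K[0,0]; r=np.linalg.norm(v); Z=d[int(u[1]),int(u[0])]
    P=np.array([*(v/r*np.tan(r)*Z),Z]); print(nm,R.T@(P-t))
```

```text
slab [[0.4808933955515378, -0.384254596326696], [0.5986513559308084, -0.40051445570923017], [0.5921839778543875, -0.4493344899354825], [0.4737043281294847, -0.4336937311083408]] [ 0.5364 -0.4169  0.01  ] 0.1191908740947591 0.04960182153352657 -0.13422423429943509 -0.13809926521416327
roof [[0.5224112946828701, -0.23703136966695015], [0.6520558510375767, -0.24182488333059712], [0.6487926847760963, -0.3251746860529782], [0.5171208490806779, -0.31977757020309155]] [ 0.5851 -0.281   0.0325] 0.1307575099984478 0.08315805218734003 -0.038977532992690245 -0.05145254664291193
[[ 0.484  -0.1653  0.0355]] [[ 0.5025 -0.3136  0.029 ]] [ 0.5    -0.3103  0.    ] [ 0.513  -0.2412  0.    ]
slab [ 0.5354 -0.4168  0.0102]
roof [ 0.5764 -0.284   0.033 ]
desk [ 0.5614 -0.3531 -0.0004]
```

Emit:
{"op": "send_rows", "data": {"increments": [0,0,0.002,0.002,0.003,0.15,0,0,0,0.002,0.002,0.003,0.28,0,0,0,0.002,0.002,0.003,0.34,0,0,0,0.002,0.002,0.003,0.38,0,0,0,0.002,0.002,0.003,0.4,0,0,0,0.002,0.002,0.003,0.41,0,0,0,0.002,0.002,0.003,0.41,0]}}

```text
time_s: 2.02
eef_pos: [0.4962, -0.412, -0.0021]
orientation: [3.141, -0.001, -0.133]
ft_force: [0.7, -0.4, 0.1]
finger_gap: 0.996
grasp_force: 0.0
```

Emit:
{"op": "send_rows", "data": {"increments": [0,0,0,0,0,0,0.5,0,0,0,0,0,0,0.6,0,0,0,0,0,0,0.6,0,0,0,0,0,0,0.6,0,0,0,0,0,0,0.6,0,0,0,0,0,0,0.6], "force": 45}}

```text
time_s: 2.78
eef_pos: [0.4962, -0.412, -0.0021]
orientation: [3.141, -0.001, -0.133]
ft_force: [-0.9, 0.6, 6.6]
finger_gap: 0.569
grasp_force: 47.4
```

Emit:
{"op": "send_rows", "data": {"increments": [0,0,0,0,0,-0.07,0.6,0,0,0,0,0,-0.15,0.6,0,0,0,0,0,-0.21,0.6,0,0,0,0,0,-0.21,0.6]}}

```text
time_s: 3.28
eef_pos: [0.4963, -0.4122, 0.0613]
orientation: [3.14, -0.001, -0.133]
ft_force: [-0.2, 0.1, -2.2]
finger_gap: 0.569
grasp_force: 47.1
```

```bash
sed -i 's/^CY=.*/CY=-.038; CO=np.array([.5195,-.2783])/' h.py; python3 -c "
from h import *
to(C(-.107,0,.06),CY)"
```

```text
at [ 0.4963 -0.4122  0.0613] [ 3.1402e+00 -1.5000e-03 -1.3350e-01] t 3.275 F [-0.2  0.1 -2.2] gap 0.569 
 turn [ 0.0014 -0.0014 -0.0912] shift [-0.3378 -0.4185  0.0032]
```

Emit:
{"op": "send_rows", "data": {"increments": [0,0,-0.03,-0.09,-0.1,0,0.6,0.001,-0.001,-0.06,-0.19,-0.22,0,0.6,0.001,-0.001,-0.091,-0.27,-0.33,0,0.6,0.001,-0.001,-0.091,-0.338,-0.419,0,0.6,0.001,-0.001,-0.091,-0.338,-0.419,0.05,0.6,0.001,-0.001,-0.091,-0.338,-0.419,0.11,0.6,0.001,-0.001,-0.091,-0.338,-0.419,0.14,0.6,0.001,-0.001,-0.091,-0.338,-0.419,0.14,0.6]}}

```text
time_s: 4.28
eef_pos: [0.4119, -0.2735, 0.0176]
orientation: [-3.139, 0.002, -0.038]
ft_force: [-0.1, 0.2, -1.9]
finger_gap: 0.57
grasp_force: 47.1
```

Run:
```python
from h import *
import pickle
to(C(-.107,0,.009),CY)
c=manip.get_calibration("wrist"); p,d=manip.snapshot("wrist"); pickle.dump((c,p,d),open("w2.pkl","wb"))
cv2.imwrite("pics/w2.png",cv2.resize(p[60:360,130:430,::-1],None,fx=2,fy=2,interpolation=cv2.INTER_CUBIC))
```

```text
at [ 0.4119 -0.2735  0.0176] [-3.1392e+00  2.3000e-03 -3.8300e-02] t 4.275 F [-0.1  0.2 -1.9] gap 0.57 
 turn [-0.0023  0.0022 -0.0003] shift [0.0024 0.0026 0.0286]
```

View pics/w2.png

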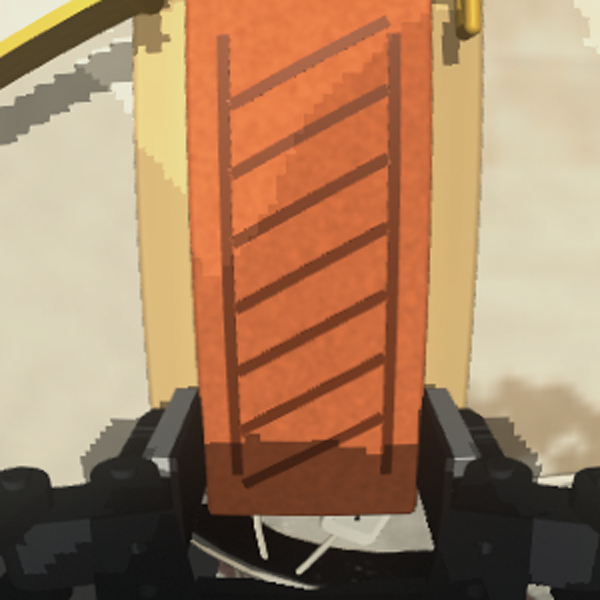

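The slab is held straight over the board. At crop row 100 the board edges are at columns 135 and 482 and the slab edges at 188 and 433. At row 350 they are at 147 and 471, and at 198 and 428.

Run:
```python
from h import *
import pickle
c,p,d=pickle.load(open("w2.pkl","rb"))
c2=np.cos(CY);s2=np.sin(CY)
for nm,q,z in(("board",[(135,100),(482,100),(147,350),(471,350)],.01),("slab",[(188,100),(433,100),(198,350),(428,350)],.0297)):
    Q=wonz(c,fr(q,2,(130,60)),z)[:,:2]-CO; Q=np.c_[c2*Q[:,0]+s2*Q[:,1],-s2*Q[:,0]+c2*Q[:,1]]; print(nm,(Q*1e3).round(1).tolist(), "mid y",(Q[[0,2],1]+Q[[1,3],1])*500)
```

```text
board [[-30.6, 41.6], [-30.7, -39.0], [-91.7, 41.6], [-91.6, -39.1]] mid y [1.33306651 1.26317077]
slab [[-32.4, 25.2], [-32.4, -23.7], [-84.7, 24.9], [-84.7, -24.4]] mid y [0.7661088  0.24274913]
```

Emit:
{"op": "send_rows", "data": {"increments": [-0.002,0.002,0,0,-0.0022,0.015,0.6,-0.002,0.002,0,0,-0.0022,0.03,0.6,-0.002,0.002,0,0,-0.0022,0.032,0.6,-0.002,0.002,0,0,-0.0022,0.032,0.6]}}

```text
time_s: 4.82
eef_pos: [0.4123, -0.2731, 0.0087]
orientation: [3.141, -0.001, -0.038]
ft_force: [-0.2, -0.5, -1.9]
finger_gap: 0.569
grasp_force: 47.1
```

```bash
sed -i 's/^CY=.*/CY=-.038; CO=np.array([.5195,-.2770])/' h.py; python3 -c "
from h import *
to(C(-.033,0,.008),CY)"
```

```text
at [ 0.4123 -0.2731  0.0087] [ 3.1405e+00 -1.2000e-03 -3.8200e-02] t 4.825 F [-0.2 -0.5 -1.9] gap 0.569 
 turn [ 0.001  -0.0011 -0.0002] shift [ 0.2476 -0.0007  0.0028]
```

Emit:
{"op": "send_rows", "data": {"increments": [0,0,0,0,0,0.003,0.6,0,0,0,0,0,0.003,0.6,0,0,0,0.02,-0.0005,0.003,0.6,0,0,0,0.04,-0.0005,0.003,0.6,0,0,0,0.06,-0.0005,0.003,0.6,0,0,0,0.08,-0.0005,0.003,0.6,0,0,0,0.08,-0.0005,0.003,0.6]}}

```text
time_s: 5.7
eef_pos: [0.4371, -0.274, 0.0079]
orientation: [3.14, -0.002, -0.038]
ft_force: [0.6, -0.0, 0.5]
finger_gap: 0.57
grasp_force: 47.4
```

Emit:
{"op": "send_rows", "data": {"increments": [0,0,0,0.025,0,0,0.6,0,0,0,0.05,0,0,0.6,0,0,0,0.075,0,0,0.6,0,0,0,0.1,0,0,0.6,0,0,0,0.125,0,0,0.6,0,0,0,0.15,0,0,0.6,0,0,0,0.158,0,0,0.6,0,0,0,0.158,0,0,0.6]}}

```text
time_s: 6.7
eef_pos: [0.4841, -0.2757, 0.0079]
orientation: [3.14, -0.002, -0.038]
ft_force: [1.9, -0.1, 1.4]
finger_gap: 0.573
grasp_force: 47.4
```

Emit:
{"op": "send_rows", "data": {"increments": [0,0,0,0,0,0,0.3,0,0,0,0,0,0,0.3,0,0,0,0,0,0,0.3,0,0,0,0,0,-0.07,0.3,0,0,0,0,0,-0.15,0.4,0,0,0,-0.07,0,-0.17,0.7,0,0,0,-0.14,0,-0.17,1,0,0,0,-0.14,0,-0.17,1]}}

```text
time_s: 7.7
eef_pos: [0.4408, -0.2739, 0.059]
orientation: [3.141, -0.001, -0.039]
ft_force: [-0.4, 0.2, 0.1]
finger_gap: -0.001
grasp_force: 0.0
```

Run:
```python
from h import *
to(C(-.078,0,.014),CY)
p,d=manip.snapshot("top"); cv2.imwrite("pics/t2.png",cv2.resize(p[165:295,175:325,::-1],None,fx=4.6,fy=4.6,interpolation=cv2.INTER_CUBIC))
```

```text
at [ 0.4408 -0.2739  0.059 ] [ 3.1409e+00 -7.0000e-04 -3.9300e-02] t 7.7 F [-0.4  0.2  0.1] gap -0.001 
 turn [ 0.0006 -0.0007 -0.0012] shift [0.0023 0.0002 0.15  ]
```

Emit:
{"op": "send_rows", "data": {"increments": [0,0,-0.001,0,0,0.08,1,0,0,-0.001,0,0,0.14,1,0,0,-0.001,0,0,0.15,1,0,0,-0.001,0,0,0.15,1,0,0,-0.001,0.02,0,0.15,1,0,0,-0.001,0.04,0,0.15,1,0,0,-0.001,0.06,0,0.15,1,0,0,-0.001,0.06,0,0.15,1]}}

```text
time_s: 8.75
eef_pos: [0.4602, -0.2748, 0.0139]
orientation: [3.14, -0.002, -0.037]
ft_force: [-0.8, -0.1, -0.5]
finger_gap: 0.002
grasp_force: 0.0
```

Emit:
{"op": "send_rows", "data": {"increments": [0,0,0,0.02,0,0,1,0,0,0,0.04,0,0,1,0,0,0,0.06,0,0,1,0,0,0,0.08,0,0,1,0,0,0,0.1,0,0,1,0,0,0,0.12,0,0,1,0,0,0,0.13,0,0,1,0,0,0,0.13,0,0,1]}}

```text
time_s: 9.75
eef_pos: [0.4988, -0.2762, 0.0139]
orientation: [3.14, -0.001, -0.037]
ft_force: [-1.5, -0.1, -0.4]
finger_gap: 0.006
grasp_force: 0.0
```

Emit:
{"op": "send_rows", "data": {"increments": [0,0,0,0.005,0,0,1,0,0,0,0.01,0,0,1,0,0,0,0.015,0,0,1,0,0,0,0.02,0,0,1,0,0,0,0.02,0,0,1]}}

```text
time_s: 10.38
eef_pos: [0.5048, -0.2764, 0.014]
orientation: [3.14, -0.002, -0.037]
ft_force: [0.3, 0.2, 0.2]
finger_gap: -0.003
grasp_force: 0.0
```

Emit:
{"op": "send_rows", "data": {"increments": [0,0,0,0.003,0,0,1,0,0,0,0.006,0,0,1,0,0,0,0.006,0,0,1]}}

```text
time_s: 10.75
eef_pos: [0.5063, -0.2764, 0.0139]
orientation: [3.141, -0.001, -0.037]
ft_force: [-1.3, 0.5, 0.0]
finger_gap: -0.006
grasp_force: 0.8
```

Emit:
{"op": "send_rows", "data": {"increments": [0,0,0,0.004,0,0,1,0,0,0,0.007,0,0,1,0,0,0,0.007,0,0,1]}}

```text
time_s: 11.12
eef_pos: [0.5065, -0.2763, 0.0138]
orientation: [-3.142, 0.004, -0.037]
ft_force: [-11.2, -1.9, 6.0]
finger_gap: -0.003
grasp_force: 5.9
```

The slab met the stop at TCP case x = -13 mm, as expected. I'll back off and lift, then check the slab and the heater clearance beside the hasp.

Emit:
{"op": "send_rows", "data": {"increments": [0,0,0,-0.03,0,0,1,0,0,0,-0.06,0,-0.06,1,0,0,0,-0.08,0,-0.18,1,0,0,0,-0.08,0,-0.26,1,0,0,0,-0.08,0,-0.26,1]}}

```text
time_s: 11.75
eef_pos: [0.485, -0.2762, 0.0945]
orientation: [3.137, -0.005, -0.037]
ft_force: [-0.7, -1.3, -0.2]
finger_gap: 0.005
grasp_force: 0.0
```

Run:
```python
from h import *
np.set_printoptions(precision=4,suppress=True)
d=np.load("top0.npz")["d"]; K,R,t=cal("top")
r,c=np.mgrid[100:300,60:215]; z=d[r,c]; P=np.stack([(c-K[0,2])/K[0,0]*z,(r-K[1,2])/K[1,1]*z,z],-1); Q=((P-t)@R)[z>0]
for lo,hi in((.42,.5),(.5,.56),(.56,.62)):
  for a,b in((.01,.05),(.05,.1),(.1,.2),(.2,.4)):
    q=Q[(Q[:,0]>lo)&(Q[:,0]<hi)&(Q[:,2]>a)&(Q[:,2]<b)]; print(lo,hi,a,b,len(q),q[:,1].min() if len(q) else None)
H=np.array([-.0085,.0355])
np.set_printoptions(suppress=True)
def P(th,r=.045,m=.0015,hx=.011,hy=.0145):
    l=np.array([-np.sin(th),-np.cos(th)]); n=np.array([-np.cos(th),np.sin(th)])
    return H+r*l+(hx*abs(n[0])+hy*abs(n[1])+m)*n
for th in(2.75,2.4,2.1,1.8,1.5,1.2,.9,.6,.4,.2,.1,0): print(th,(P(th)*1e3).round(1),C(*P(th),0).round(4))
s=manip.read_state(); print(s["joint_positions"]); to(C(.005,.090,.06),CY)
p,_=manip.snapshot("wrist"); cv2.imwrite("pics/w3.png",p[:,:,::-1])
```

```text
0.42 0.5 0.01 0.05 96 -0.21031361330288142
0.42 0.5 0.05 0.1 0 None
0.42 0.5 0.1 0.2 0 None
0.42 0.5 0.2 0.4 0 None
0.5 0.56 0.01 0.05 597 -0.23062839071411764
0.5 0.56 0.05 0.1 419 -0.11790973283811719
0.5 0.56 0.1 0.2 2013 -0.11727103443927736
0.5 0.56 0.2 0.4 649 -0.10341831455368289
0.56 0.62 0.01 0.05 84 -0.11616892603330332
0.56 0.62 0.05 0.1 188 -0.11688823942465146
0.56 0.62 0.1 0.2 581 -0.11613421697865065
0.56 0.62 0.2 0.4 2498 -0.10965008535232494
2.75 [-9.8 83.7] [ 0.5129 -0.193   0.    ]
2.4 [-24.6  81.8] [ 0.498  -0.1943  0.    ]
2.1 [-37.5  75.1] [ 0.4849 -0.2005  0.    ]
1.8 [-48.2  63.4] [ 0.4737 -0.2118  0.    ]
1.5 [-54.6  49. ] [ 0.4668 -0.2259  0.    ]
1.2 [-57.3  36.9] [ 0.4636 -0.2379  0.    ]
0.9 [-56.  23.] [ 0.4644 -0.2519  0.    ]
0.6 [-49.4   9. ] [ 0.4705 -0.2662  0.    ]
0.4 [-41.9   0.8] [ 0.4776 -0.2746  0.    ]
0.2 [-32.3  -5.6] [ 0.487  -0.2814  0.    ]
0.1 [-26.8  -7.9] [ 0.4924 -0.2839  0.    ]
0 [-21.   -9.5] [ 0.4982 -0.2857  0.    ]
[-0.7298  0.5271  1.4827  0.0002  1.125   0.8782]
at [ 0.485  -0.2762  0.0945] [ 3.1374 -0.0053 -0.0373] t 11.75 F [-0.7 -1.3 -0.2] gap 0.005 
 turn [ 0.004  -0.0051  0.0007] shift [ 0.1312 -0.3021  0.1143]
```

View pics/w3.png

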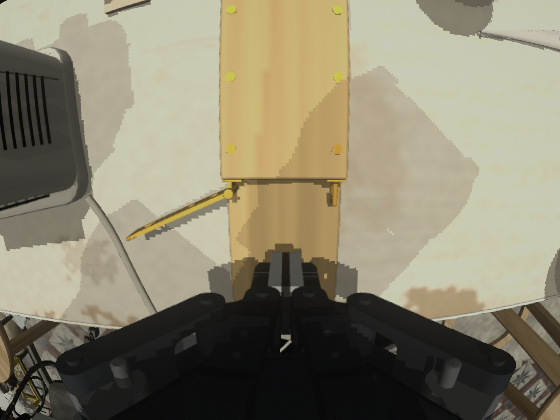

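The wrist view shows the loading board clear with no slab protruding, and the hasp from (232,190) to (128,237). The heater lies left of column 85 and is clear (y > -0.117). I'll bring the shut fingers down behind the open leaf.

Emit:
{"op": "send_rows", "data": {"increments": [0.004,-0.005,0,0.07,-0.13,0,1,0.004,-0.005,0,0.141,-0.262,0,1,0.004,-0.005,0,0.141,-0.262,0,1,0.004,-0.005,0,0.141,-0.262,0.08,1,0.004,-0.005,0,0.141,-0.262,0.17,1,0.004,-0.005,0,0.141,-0.262,0.23,1,0.004,-0.005,0,0.141,-0.262,0.258,1,0.004,-0.005,0,0.141,-0.262,0.258,1]}}

```text
time_s: 12.8
eef_pos: [0.5293, -0.1989, 0.014]
orientation: [-3.138, 0.005, -0.038]
ft_force: [0.1, 0.0, 0.5]
finger_gap: -0.001
grasp_force: 0.0
```

Run:
```python
from h import *
H=np.array([-.0085,.0355])
def P(th,r=.04,m=.0015,hx=.011,hy=.0145):
    l=np.array([-np.sin(th),-np.cos(th)]); n=np.array([-np.cos(th),np.sin(th)])
    return H+r*l+(hx*abs(n[0])+hy*abs(n[1])+m)*n
s=manip.read_state(); q=s["eef_pos"][:2]-CO; c,n=np.cos(CY),np.sin(CY); q=np.array([c*q[0]+n*q[1],-n*q[0]+c*q[1]]); print(q)
to([*s["eef_pos"][:2],.017],CY)
for th in(2.75,2.5,2.25,2,1.75,1.5,1.25,1,.75,.5,.25,.1,0):
    e=(P(th)-q)/.3; print(th,(P(th)*1e3).round(1),"dx",e[0].round(3),"dy",-e[1].round(3))
```

```text
[0.00682171 0.0783867 ]
at [ 0.5293 -0.1989  0.014 ] [-3.1379  0.0052 -0.0376] t 12.8 F [0.1 0.  0.5] gap -0.001 
 turn [-0.0036  0.0049  0.0004] shift [-0.0001 -0.     -0.01  ]
2.75 [-7.9 79. ] dx -0.049 dy -0.002
2.5 [-17.2  78.9] dx -0.08 dy -0.002
2.25 [-27.3  75.9] dx -0.114 dy 0.008
2 [-36.9  69.7] dx -0.146 dy 0.029
1.75 [-44.7  60.1] dx -0.172 dy 0.061
1.5 [-49.6  49.4] dx -0.188 dy 0.097
1.25 [-52.4  40.7] dx -0.197 dy 0.126
1 [-52.8  30.4] dx -0.199 dy 0.16
0.75 [-50.   19.5] dx -0.189 dy 0.196
0.5 [-43.6   9.1] dx -0.168 dy 0.231
0.25 [-33.7   0.6] dx -0.135 dy 0.259
0.1 [-26.3  -2.9] dx -0.11 dy 0.271
0 [-21.   -4.5] dx -0.093 dy 0.276
```

Emit:
{"op": "send_rows", "data": {"increments": [-0.003,0.004,0,-0.03,-0.002,-0.008,1,-0.003,0.004,0,-0.049,-0.002,-0.008,1,-0.003,0.004,0,-0.08,-0.002,-0.008,1,-0.003,0.004,0,-0.114,0.008,-0.008,1,-0.003,0.004,0,-0.146,0.029,-0.008,1,-0.003,0.004,0,-0.172,0.061,-0.008,1,-0.003,0.004,0,-0.188,0.097,-0.008,1,-0.003,0.004,0,-0.188,0.097,-0.008,1]}}

```text
time_s: 13.8
eef_pos: [0.4719, -0.2267, 0.017]
orientation: [3.141, -0.0, -0.039]
ft_force: [0.2, 0.9, 0.9]
finger_gap: 0.002
grasp_force: 0.0
```

Run:
```python
from h import *
H=np.array([-.0085,.0355])
def P(th,r=.04,m=.0015,hx=.011,hy=.0145):
    l=np.array([-np.sin(th),-np.cos(th)]); n=np.array([-np.cos(th),np.sin(th)])
    return H+r*l+(hx*abs(n[0])+hy*abs(n[1])+m)*n
s=manip.read_state(); q=s["eef_pos"][:2]-CO; c,n=np.cos(CY),np.sin(CY); q=np.array([c*q[0]+n*q[1],-n*q[0]+c*q[1]]); print(q)
to([*s["eef_pos"][:2],.017],CY)
for th in(1.25,1,.75,.5,.25,.1,0):
    e=(P(th,.045)-q)/.3; print(th,"dx",e[0].round(3),"dy",-e[1].round(3))
p,_=manip.snapshot("top"); cv2.imwrite("pics/t3.png",cv2.resize(p[165:295,165:315,::-1],None,fx=4,fy=4,interpolation=cv2.INTER_CUBIC))
```

```text
[-0.04943216  0.04844413]
at [ 0.4719 -0.2267  0.017 ] [ 3.1415 -0.     -0.0386] t 13.8 F [0.2 0.9 0.9] gap 0.002 
 turn [ 0.0001 -0.     -0.0006] shift [ 0.      0.     -0.0001]
1.25 dx -0.026 dy 0.031
1 dx -0.025 dy 0.069
0.75 dx -0.013 dy 0.109
0.5 dx 0.012 dy 0.146
0.25 dx 0.048 dy 0.175
0.1 dx 0.075 dy 0.188
0 dx 0.095 dy 0.193
```

View pics/t3.png

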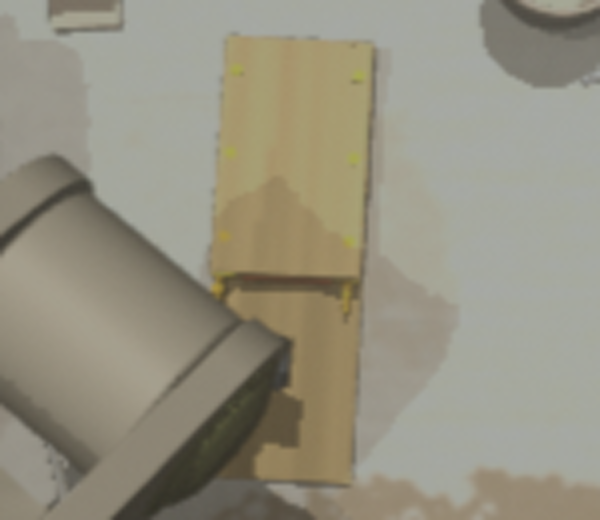

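The top view shows the slab home, with a thin reddish strip at the mouth near (285,280). The hasp no longer sticks out to the left, so it is moving with the fingers. I'll continue the sweep.

Emit:
{"op": "send_rows", "data": {"increments": [0,0,0,-0.024,0.031,0,1,0,0,0,-0.025,0.069,0,1,0,0,0,-0.013,0.109,0,1,0,0,0,0.012,0.146,0,1,0,0,0,0.03,0.162,0,1,0,0,0,0.048,0.175,0,1,0,0,0,0.062,0.183,0,1,0,0,0,0.075,0.188,0,1]}}

```text
time_s: 14.85
eef_pos: [0.4929, -0.2828, 0.017]
orientation: [-3.141, 0.0, -0.037]
ft_force: [-1.0, 0.2, 0.0]
finger_gap: 0.001
grasp_force: 0.2
```

Emit:
{"op": "send_rows", "data": {"increments": [0,0,0,0.005,0.002,0,1,0,0,0,0.01,0.003,0,1,0,0,0,0.015,0.004,0,1,0,0,0,0.019,0.005,0,1,0,0,0,0.019,0.005,0,1]}}

```text
time_s: 15.48
eef_pos: [0.498, -0.2844, 0.017]
orientation: [-3.141, 0.001, -0.037]
ft_force: [-3.0, -0.3, 0.7]
finger_gap: 0.002
grasp_force: 1.2
```

Emit:
{"op": "send_rows", "data": {"increments": [0,0,0,0.003,0,0,1,0,0,0,0.006,0,0,1,0,0,0,0.006,0,0,1]}}

```text
time_s: 15.85
eef_pos: [0.4983, -0.2844, 0.0169]
orientation: [-3.141, 0.004, -0.037]
ft_force: [-11.7, -1.4, 5.5]
finger_gap: 0.002
grasp_force: 5.7
```

The hasp hit a hard stop at case x = -20.9 mm, against -21 predicted for closed. I'll retreat and check.

Emit:
{"op": "send_rows", "data": {"increments": [0,0,0,-0.03,0,0,1,0,0,0,-0.1,0,0,1,0,0,0,-0.13,0,-0.12,1,0,0,0,-0.13,0,-0.3,1,0,0,0,-0.2,0.1,-0.4,1,0,0,0,-0.3,0.2,-0.4,1,0,0,0,-0.3,0.2,-0.4,1]}}

```text
time_s: 16.73
eef_pos: [0.4066, -0.3429, 0.1374]
orientation: [3.14, -0.001, -0.04]
ft_force: [0.4, 0.4, -0.3]
finger_gap: -0.002
grasp_force: 0.0
```

Run:
```python
from h import *
s=manip.read_state(); print(s["eef_pos"],s["ft_force"],s["time_s"])
p,_=manip.snapshot("top"); q,_=manip.snapshot("side")
f=lambda a:cv2.resize(a[:,:,::-1],(390,390),interpolation=cv2.INTER_CUBIC)
cv2.imwrite("pics/fin.png",np.hstack([f(p[190:290,180:280]),f(q[160:240,190:270])]))
```

```text
[ 0.40661131 -0.34293971  0.13743301] [ 0.44530745  0.43802636 -0.33056981] 16.725
```

View pics/fin.png

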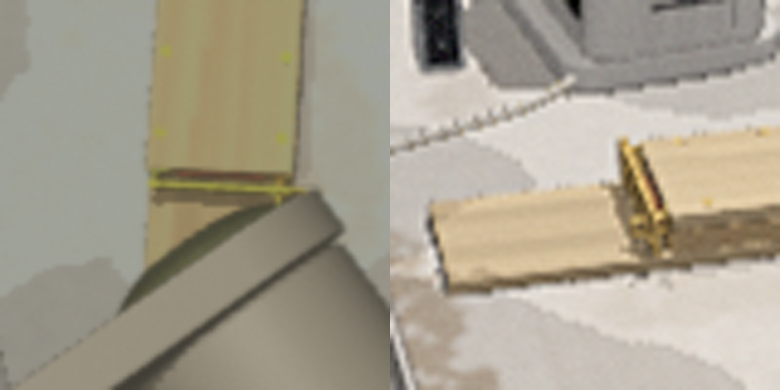

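The hasp lies straight and parallel across the mouth, at row 185 from column 150 to 305 in the left panel. Its window is over the staple, which comes through near (650,235) in the right panel, and the slab is behind it.

```bash
python3 -c "
from rig import manip
print(manip.hand_in())"
```

```text
the job is handed in; nothing more can be done
None
```

The slab is in the slot against its stop, the hasp is closed over its staple, and I handed the job in at about 17 s; the bowl, the cup and the tile were not touched.

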